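# Radius leaf on a pipe end

## Task

Three steel radius-gauge leaves lie on the worktop: one with a small hollow at its end, one with a larger hollow, one with a bulge. Take the leaf whose hollow matches the outside of the short steel pipe that stands upright on the worktop, push its hollow against the pipe until it touches and the pipe sits in the hollow, and leave it lying there flat on the worktop. Leave the other two leaves where they are.

Things in the scene. Friction and masses are not known exactly. Their poses are not given: they have to be found in the camera images.
- pipe_end: Short steel pipe standing upright on the worktop and fixed to it: outside diameter 56 mm, wall 4 mm, height 34 mm. Origin: on the pipe's axis at its foot; z is up. It may be approached from any side that is clear.
- small_hollow_grip (a point): Leaf with the small hollow (radius 29 mm, fits the pipe) in an end 56 mm wide: middle of hollow at x = 38 mm, horns to 48, tail at -26. Seated, the pipe axis is at x = 66, y = 0. Loose steel plate 10 mm thick, flat on the worktop. Origin: centre of its upright grip block (36 mm along x, 18 mm across y, top 38 mm above the underside), 22 mm above the underside; +x points from grip to working end, z up.
- large_hollow_grip (a point): Leaf with the larger hollow (radius 44 mm, too large for the pipe) in an end 79 mm wide: middle of hollow at x = 38 mm, horns to 54, tail at -26. Loose steel plate 10 mm thick, flat on the worktop. Origin: centre of its upright grip block (36 mm along x, 18 mm across y, top 38 mm above the underside), 22 mm above the underside; +x points from grip to working end, z up.
- bulge_grip (a point): Leaf whose end bulges outward (radius 28 mm), 56 mm wide: foremost point at x = 38 mm, tail at -26. Loose steel plate 10 mm thick, flat on the worktop. Origin: centre of its upright grip block (36 mm along x, 18 mm across y, top 38 mm above the underside), 22 mm above the underside; +x points from grip to working end, z up.

How it is judged:
On the way:
1. the small-hollow leaf touches the pipe with its hollow (x of pipe_end in the frame of small_hollow_grip between 0.054 and 0.078 m and y of pipe_end in the frame of small_hollow_grip between -0.012 and 0.012 m and angle between small_hollow_grip's own z axis and vertical below 0.17 rad and contact force between small_hollow and pipe_end above 0.3 N), for 0.05 s.
At the end, for the whole second after the job is handed in: The small-hollow leaf has touched the pipe, and lies at rest flat on the worktop (within 10 degrees) with the pipe's axis within 12 mm of the seated place (x = 66 mm, y = 0 of the leaf) both ways; the other two leaves have not been moved (by more than 30 mm) (x of pipe_end in the frame of small_hollow_grip between 0.054 and 0.078 m and y of pipe_end in the frame of small_hollow_grip between -0.012 and 0.012 m and angle between small_hollow_grip's own z axis and vertical below 0.17 rad and height (world z) of small_hollow_grip below 0.03 m and linear speed of small_hollow below 0.02 m/s).
It fails at once if one of the other two leaves is moved by more than 30 mm (distance of any of large_hollow_grip, bulge_grip from where it was at the start of the episode above 0.03 m).
It also fails if it takes over 38 s, if anything falls off the work surface, if the arm or the gripper's body presses on something with over 40 N, if the wrist force passes 120 N, or if a joint passes its speed limit or range.

## Robot

A 7-joint arm with a two-finger parallel gripper is mounted at the origin on a cart in front of the work surface, level with it; the furniture and walls round the work are solid. World frame = base frame: x ahead of the robot, y to its left, z up, the work surface at z = 0. Lengths are in m, angles in rad, forces in N, time in s.
With the tool pointing down it reaches from about 0.425 to 0.95 m from the base axis. Payload 4.7 kg.
Tool frame: the origin (TCP) lies between the finger pads; the fingertips stand 25 mm ahead of it and the grasp point (between the pads) lies 6 mm ahead of it; z points along the fingers, y is the line along which they close (so a half turn about z gives the same grasp; the last joint's range is limited). The gripper opens to 85 mm and grips with 20 to 120 N. Pads are 22 mm wide; open, the fingers measure 114 mm over their backs; the gripper's body (76 mm by 85 mm) begins 54 mm behind the grasp point. The pads swing forward as they close: fully open they stand 13 mm farther back than shut.
Start: joints at [1.251, 0.469, -0.049, 1.532, 0.024, 1.141, -0.082], TCP at [0.194, -0.647, 0.256] pointing down, gripper open.
Joint ranges: [-2.59, 2.59], [-0.33, 1.99], [-1.39, 1.29], [0.1, 2.45], [-1.04, 4.18], [0.21, 1.99], [-2.66, 2.66]. Speed limits (rad/s): [2.57, 2.57, 3.14, 3.14, 3.14, 3.14, 3.14].

## Interface

Orientations are given as a 3x3 rotation matrix whose columns are the frame's x, y, z axes.
In Python, from rig import * gives the robot as it stands. Calls block until the motion is done:
- movep(position, orientation): joint-space move of the TCP to a pose.
- move_l(position, attitude=None, feed=0.15, until_force=None): straight line of the TCP; attitude=None keeps the orientation; feed is the mean speed in m/s. With until_force (N) it stops when the force on the tool has changed by that much, and returns True; else False.
- move_joints(angles): joint-space move.
- command_gripper(opening, newtons=None): finger opening in m; newtons is the grip in N (None keeps the last); returns when the fingers have stopped.
- sleep(seconds).
- inverse_kinematics(position, orientation): joint angles nearest the present ones, or None.
- sense(): the state.
- camera(name): name is "side" or "top" or "wrist"; returns (picture, depth): 480x640x3 uint8, red, green, blue; 480x640 float32, m along the optical axis (not along the pixel's ray), 0 where there is no reading.
- camera_params(name): a dict with "K" (3x3 intrinsics, pixels), "dist" ([k1, k2, p1, p2, k3] as OpenCV has them; the pictures are not rectified), "position" and "rotation" of the camera in the world; the wrist camera has in their place "tool_from_camera" (4x4, takes a point from camera to tool coordinates, whose origin is the TCP and whose axes are the flange's). Camera axes: x right, y down, z forward; pixel columns grow to the right and rows downward; lengths in m; the calibration is good to about 2 mm. A picture is of the moment at which its call begins: read the wrist's pose just before it. camera_params takes no time and is no camera call.
A pose or a line that the arm cannot do raises Unreachable and nothing moves.
- finish_job(): hands the job in; it is judged then, once.
The state is a dict: "time_s": time; "joint_pos": joint angles; "qd": joint speeds; "joint_efforts": joint torques, N m; "position": TCP position; "tcp_rot": TCP orientation; "wrist_force": force on the tool from outside, world axes, zero at the start; "ft_torque": the same for the moment, N m; "finger_gap": finger opening in m; "gripper_force": force on a finger pad.
Only numpy, scipy, OpenCV 4.12 (cv2) and the standard library are available. Lean on these libraries where they do the work, as an engineer would, in place of code of your own. Each camera call takes 0.05 s, during which the arm holds its last target. There are 200 camera calls.

## Working session

There is one attempt and no reset: what is moved stays moved. The work goes in short steps, each a Python script; the robot and the scene stay as the last script left them, time stands still between calls to the robot, and variables do not carry over. Pictures are saved under pics/ and viewed, at most 10 in all, crops included, and the job is handed in when it is done.

```bash
mkdir -p pics; ls; python3 - <<'E'
from rig import *
import cv2,numpy as np
for n in("top","side"):
    p,d=camera(n); cv2.imwrite(f"pics/{n}0.png",p[:,:,::-1]); np.savez(f"{n}0.npz",p=p,d=d)
    c=camera_params(n); print(n,c)
s=sense();print(s["time_s"],s["position"],s["tcp_rot"])
E
```

```text
pics
top {'K': array([[519.95732948,   0.        , 315.74980189],
       [  0.        , 519.95732948, 240.40292018],
       [  0.        ,   0.        ,   1.        ]]), 'dist': array([0.04529636, 0.        , 0.        , 0.        , 0.        ]), 'position': array([ 0.37254013, -0.34316161,  0.88628467]), 'rotation': array([[ 0.01835738, -0.99569184,  0.09088877],
       [-0.99930631, -0.01532577,  0.03394151],
       [-0.03240234, -0.0914488 , -0.99528248]])}
side {'K': array([[557.17947603,   0.        , 322.40288534],
       [  0.        , 557.17947603, 241.35233802],
       [  0.        ,   0.        ,   1.        ]]), 'dist': array([-0.0628919,  0.       ,  0.       ,  0.       ,  0.       ]), 'position': array([0.47901894, 0.41957137, 0.44429187]), 'rotation': array([[-0.9996402 ,  0.01751395, -0.02031559],
       [ 0.02620743,  0.47643728, -0.87881778],
       [-0.00571247, -0.879034  , -0.47672486]])}
0.1 [ 0.19342311 -0.64620933  0.25537309] [[ 9.58008786e-01  2.86738382e-01 -5.16665503e-04]
 [ 2.86738846e-01 -9.58007350e-01  1.65898469e-03]
 [-1.92747656e-05 -1.73746997e-03 -9.99998490e-01]]
```

View pics/top0.png

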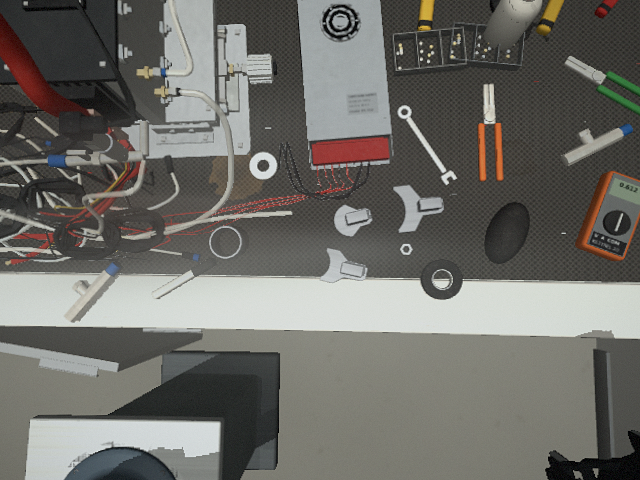

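View pics/side0.png

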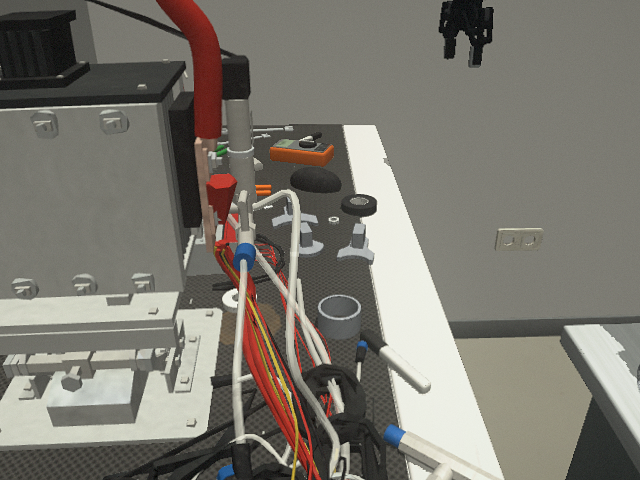

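The top view shows the small-hollow leaf at about (346,267), opening left toward the pipe ring at (226,242). The bulge leaf is at (352,218) and the large-hollow leaf at (420,207). In the side view the pipe is at (339,316), the small-hollow leaf at (357,245), and the edge of the worktop is just beside it.

```bash
cat > h.py <<'E'
import numpy as np,cv2
def cloud(d,c,R,t):
    v,u=np.mgrid[0:480,0:640]
    n=cv2.undistortPoints(np.stack([u,v],-1).reshape(-1,1,2).astype(float),c["K"],c["dist"]).reshape(480,640,2)
    P=np.dstack([n*d[...,None],d])
    P=P@R.T+t; P[d<=0]=np.nan
    return P
E
python3 - <<'E'
from rig import *
from h import *
for n,bx in(("top",{"pipe":(205,222,248,264),"leaf":(318,243,372,288),"bulge":(330,200,376,238),"large":(395,182,446,236)}),("side",{"pipe":(312,290,366,342),"leaf":(335,220,378,266),"bulge":(285,218,325,256)})):
    d=np.load(n+"0.npz")["d"]; c=camera_params(n); P=cloud(d,c,c["rotation"],c["position"])
    for k,(a,b,e,f) in bx.items():
        Q=P[b:f,a:e].reshape(-1,3);Q=Q[~np.isnan(Q[:,0])]
        print(n,k,"z pct",np.percentile(Q[:,2],[2,25,50,75,98]).round(4))
        T=Q[(Q[:,2]>.028)&(Q[:,2]<.05)]
        if len(T)>4:
            (cx,cy),(w,h),ang=cv2.minAreaRect(T[:,:2].astype(np.float32)); print("  top",len(T),"rect",round(cx,4),round(cy,4),round(w,4),round(h,4),round(ang,1),"z",np.median(T[:,2]).round(4))
        T=Q[(Q[:,2]>.005)&(Q[:,2]<.05)]
        print("  all",T.min(0).round(3),T.max(0).round(3))
i=cv2.imread("pics/top0.png")[190:310,180:380]; cv2.imwrite("pics/c1.png",cv2.resize(i,(800,480),interpolation=2))
E
```

```text
top pipe z pct [-0.0001  0.0022  0.0035  0.0097  0.0345]
  top 260 rect 0.4455 -0.1642 0.0544 0.054 86.9 z 0.0331
  all [ 0.411 -0.197  0.005] [ 0.483 -0.123  0.037]
top leaf z pct [-0.0022  0.0016  0.0037  0.0098  0.0389]
  top 250 rect 0.4038 -0.3731 0.036 0.0183 78.0 z 0.0376
  all [ 0.383 -0.407  0.005] [ 0.45  -0.317  0.042]
top bulge z pct [0.0001 0.0028 0.0057 0.0107 0.0392]
  top 253 rect 0.4912 -0.38 0.0187 0.036 14.6 z 0.0377
  all [ 0.46  -0.413  0.005] [ 0.524 -0.336  0.041]
top large z pct [0.0002 0.0028 0.0048 0.0103 0.0389]
  top 276 rect 0.5139 -0.5003 0.0185 0.0375 7.5 z 0.0375
  all [ 0.464 -0.531  0.005] [ 0.556 -0.446  0.042]
side pipe z pct [0.0021 0.0037 0.0124 0.0263 0.0348]
  top 606 rect 0.4588 -0.1478 0.0965 0.0558 44.5 z 0.033
  all [ 0.409 -0.236  0.005] [ 0.48  -0.097  0.037]
side leaf z pct [-0.0006  0.0023  0.0038  0.0102  0.0385]
  top 187 rect 0.4026 -0.3708 0.039 0.0186 77.6 z 0.0375
  all [ 0.382 -0.461  0.005] [ 0.439 -0.315  0.04 ]
side bulge z pct [0.0022 0.0039 0.0103 0.0383 0.208 ]
  top 158 rect 0.4893 -0.3781 0.0189 0.0364 13.1 z 0.0375
  all [ 0.459 -0.474  0.005] [ 0.524 -0.34   0.04 ]
```

View pics/c1.png

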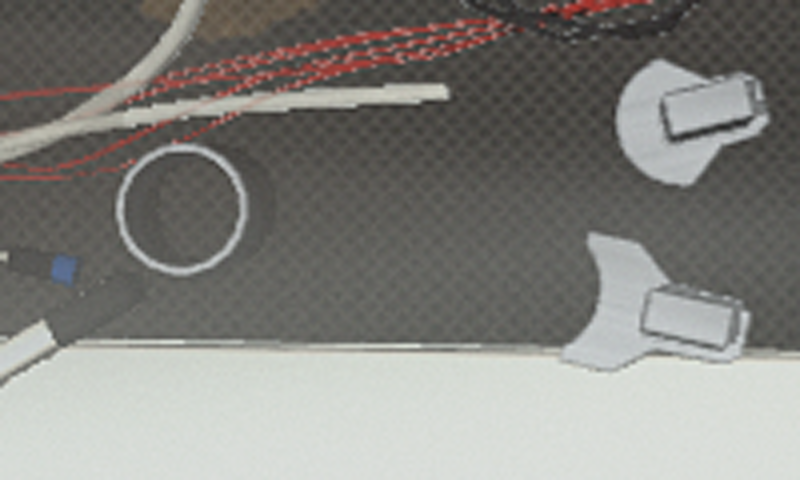

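The crop shows the leaf's hollow facing the pipe: leaf end at (600,300), block at (690,318), pipe at (182,208). Both views agree on the leaf block at about (0.403, -0.372), yaw about 78°, top at z=0.0375, and the pipe at about (0.445, -0.163). The path between them is clear. I'll go above the leaf and take one close look.

```bash
cat >> h.py <<'E'
def att(yaw,s=1):
    x=s*np.array([np.cos(yaw),np.sin(yaw),0]); z=np.array([0,0,-1.]); return np.column_stack([x,np.cross(z,x),z])
E
python3 - <<'E'
from rig import *
from h import *
yaw=np.radians(78); best=None
for s in(1,-1):
    q=[inverse_kinematics(p,att(yaw,s)) for p in([.4035,-.372,.2],[.4035,-.372,.038],[.432,-.228,.038])]
    print(s,[None if k is None else np.round(k,2) for k in q])
    if all(k is not None for k in q):
        w=max(abs(k[6]) for k in q)
        if best is None or w<best[0]: best=(w,s)
s=best[1]; print(best)
movep([.4035,-.372,.2],att(yaw,s)); command_gripper(.05)
st=sense(); p,d=camera("wrist"); c=camera_params("wrist"); cv2.imwrite("pics/w1.png",p[:,:,::-1])
M=np.eye(4);M[:3,:3]=st["tcp_rot"];M[:3,3]=st["position"];M=M@c["tool_from_camera"]
P=cloud(d,c,M[:3,:3],M[:3,3]); np.save("w1.npy",P)
Q=P.reshape(-1,3);Q=Q[(abs(Q[:,0]-.4035)<.05)&(abs(Q[:,1]+.372)<.05)]
T=Q[(Q[:,2]>.028)&(Q[:,2]<.05)]
print(len(T),cv2.minAreaRect(T[:,:2].astype(np.float32)),np.median(T[:,2])); 
Q=P.reshape(-1,3);Q=Q[(abs(Q[:,0]-.445)<.05)&(abs(Q[:,1]+.163)<.05)&(Q[:,2]>.028)&(Q[:,2]<.05)]
if len(Q)>4: print(len(Q),cv2.minAreaRect(Q[:,:2].astype(np.float32)))
print(st["time_s"],st["position"])
E
```

```text
1 [array([ 0.97,  0.35, -0.38,  1.88,  0.16,  0.94,  0.31]), array([ 0.9 ,  0.57, -0.3 ,  1.99,  0.29,  0.61,  0.2 ]), array([ 0.72,  0.52, -0.39,  2.13,  0.37,  0.56, -0.16])]
-1 [array([ 0.47,  0.32,  0.24,  1.91, -0.1 ,  0.92, -2.59]), array([ 0.46,  0.57,  0.27,  2.02, -0.26,  0.59, -2.45]), array([-0.28,  0.68,  0.91,  2.18, -0.88,  0.7 , -2.1 ])]
(np.float64(0.3095622568249681), 1)
1427 ((0.4042930006980896, -0.3732139766216278), (0.03604358434677124, 0.018015580251812935), 78.4083023071289) 0.038685112303370295
1.8583 [ 0.40339285 -0.37223652  0.19998968]
```

View pics/w1.png

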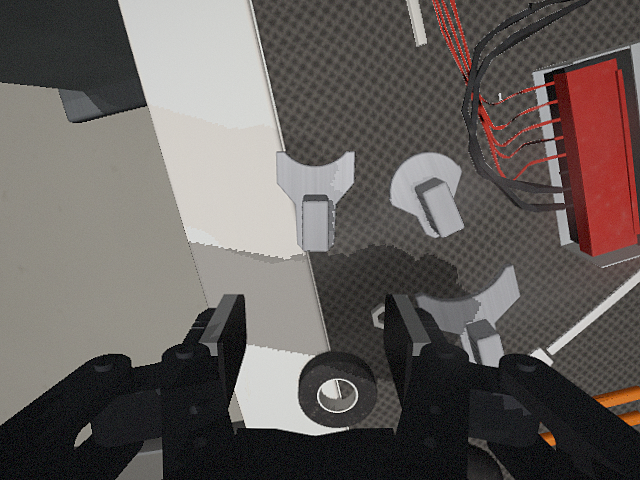

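The wrist view shows the leaf's block at about (317,225), directly ahead, with its hollow at (316,165). It confirms (0.4043, -0.3732) and 78.4°, and the nearest leaf (bulge) is clear of the fingers. Next: grasp, carry it just off the surface, lower, push, look.

```bash
python3 - <<'E'
from rig import *
from h import *
A=att(np.radians(78.4)); g=np.array([.4043,-.3732]); pipe=np.array([.4455,-.1642])
move_l([*g,.1],A); print(move_l([*g,.038],A,feed=.06,until_force=8))
command_gripper(0,40); s=sense(); print(s["finger_gap"],s["gripper_force"],s["position"])
z=s["position"][2]
move_l([*s["position"][:2],z+.006],feed=.05); print(sense()["wrist_force"])
u=(pipe-g)/np.linalg.norm(pipe-g); A2=att(np.arctan2(u[1],u[0]))
e=pipe-u*.082
move_l([*e,z+.006],A2,feed=.08)
print("down",move_l([*e,z-.002],feed=.02,until_force=4))
s=sense();print(s["position"],s["wrist_force"],s["finger_gap"],s["time_s"])
p,d=camera("top"); cv2.imwrite("pics/c2.png",cv2.resize(p[190:310,180:380,::-1],(800,480),interpolation=2))
E
```

```text
False
0.017185584198315923 40.222644209861755 [ 0.40457839 -0.37346864  0.03844211]
[-0.57879669  0.17094198 -1.81058335]
down True
[ 0.42973367 -0.24496141  0.03842376] [-0.85645606 -0.05556343  4.0786204 ] 0.017150010511947894 6.725
```

View pics/c2.png

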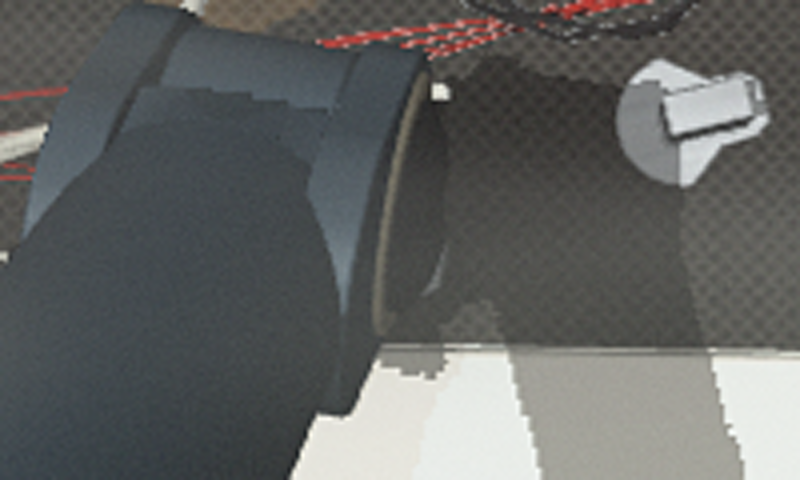

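The arm hides the pipe from the top camera, and the bulge leaf at (700,110) hasn't moved. Next I'll push until contact, take a close wrist look, and let go.

```bash
python3 - <<'E'
from rig import *
from h import *
s=sense(); z=s["position"][2]; p0=np.array(s["position"]); pipe=np.array([.4455,-.1642]); u=pipe-p0[:2]; u/=np.linalg.norm(u)
print("lift",move_l([*p0[:2],p0[2]+.0005],feed=.02), sense()["wrist_force"])
print("push",move_l([*(p0[:2]+u*.024),p0[2]+.0005],feed=.02,until_force=8))
sleep(.2); s=sense(); print(s["position"],s["wrist_force"],"dist",np.linalg.norm(pipe-s["position"][:2]))
q,d=camera("side"); cv2.imwrite("pics/s2.png",cv2.resize(q[220:360,250:450,::-1],(800,560),interpolation=2))
print(s["time_s"])
E
```

```text
lift False [-0.42970007  0.07853041 -2.14116165]
push True
[ 0.43274516 -0.22829385  0.03855251] [ 1.35151917 -1.40200431 -1.09919454] dist 0.06535065536375306
8.1167
```

View pics/s2.png

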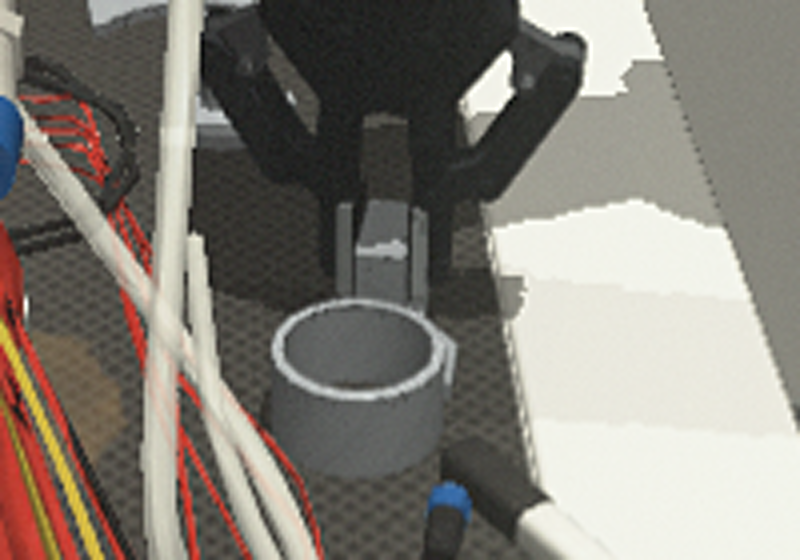

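The side view shows the pipe rim at (358,345) with the gripped block at (385,250) right behind it and a horn at (450,355). Contact was felt 65 mm from the pipe axis, slightly one-sided. I'll press once more with a small sideways correction, lower, release and check.

```bash
python3 - <<'E'
from rig import *
from h import *
p0=np.array(sense()["position"]); u=np.array([.193,.981])
move_l(p0+[.001,0,0],feed=.01); 
print("push",move_l(p0+np.r_[u*.004,0]+[.001,0,0],feed=.01,until_force=8)); sleep(.3)
s=sense();print(s["position"],s["wrist_force"])
p=np.array(s["position"]); print("down",move_l(p-[0,0,.003],feed=.01,until_force=3))
command_gripper(.04); p=np.array(sense()["position"])
move_l(p+[0,0,.06],feed=.08)
move_l(p+[0,-.13,.2],feed=.15); 
s=sense();q,d=camera("wrist");c=camera_params("wrist");cv2.imwrite("pics/w3.png",q[:,:,::-1])
M=np.eye(4);M[:3,:3]=s["tcp_rot"];M[:3,3]=s["position"];M=M@c["tool_from_camera"]
P=cloud(d,c,M[:3,:3],M[:3,3]).reshape(-1,3)
B=P[(abs(P[:,0]-.433)<.03)&(abs(P[:,1]+.23)<.03)&(P[:,2]>.036)&(P[:,2]<.045)]
r=cv2.minAreaRect(B[:,:2].astype(np.float32)); print(r,np.median(B[:,2]))
R=P[(np.hypot(P[:,0]-.4455,P[:,1]+.1642)<.034)&(P[:,2]>.03)&(P[:,2]<.037)]
(cx,cy),rad=cv2.minEnclosingCircle(R[:,:2].astype(np.float32)); print(len(R),cx,cy,rad)
a=r[2] if r[1][0]>r[1][1] else r[2]+90; a=np.radians(a); v=np.array([cx,cy])-r[0]
print("pipe in leaf",v@[np.cos(a),np.sin(a)],v@[-np.sin(a),np.cos(a)],s["time_s"])
E
```

```text
push True
[ 0.43292293 -0.22825051  0.0385677 ] [2.07172711 2.08047797 2.71854208]
down True
((0.43381255865097046, -0.22905957698822021), (0.035422489047050476, 0.01890653185546398), 77.94257354736328) 0.038492704368878417
0 0.0 0.0 0.0
pipe in leaf 0.13338627267470218 0.472090804946754 12.0
```

View pics/w3.png

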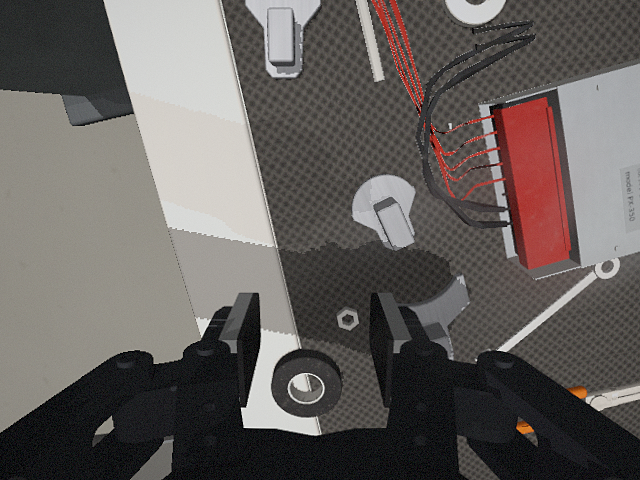

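The wrist view shows the released leaf lying flat at (283,40) and the others in place. The pipe is out of frame, so I'll check the seating with the top camera.

```bash
python3 - <<'E'
from rig import *
from h import *
p0=np.array(sense()["position"]); movep(p0+[.0,-.15,.05],sense()["tcp_rot"])
q,d=camera("top");c=camera_params("top");P=cloud(d,c,c["rotation"],c["position"]).reshape(-1,3)
B=P[(abs(P[:,0]-.433)<.03)&(abs(P[:,1]+.23)<.03)&(P[:,2]>.0355)&(P[:,2]<.045)]
r=cv2.minAreaRect(B[:,:2].astype(np.float32)); a=np.radians(r[2] if r[1][0]>r[1][1] else r[2]+90); v=np.array([.4455,-.1642])-r[0]
print(r,"pipe in leaf",v@[np.cos(a),np.sin(a)],v@[-np.sin(a),np.cos(a)],sense()["time_s"])
cv2.imwrite("pics/c4.png",cv2.resize(q[210:290,190:310,::-1],(800,533),interpolation=2))
E
```

```text
((0.4327249526977539, -0.2283896505832672), (0.03553509712219238, 0.018186748027801514), 78.86327362060547) pipe in leaf 0.06544841119372624 -0.00013619028412757052 12.775
```

View pics/c4.png

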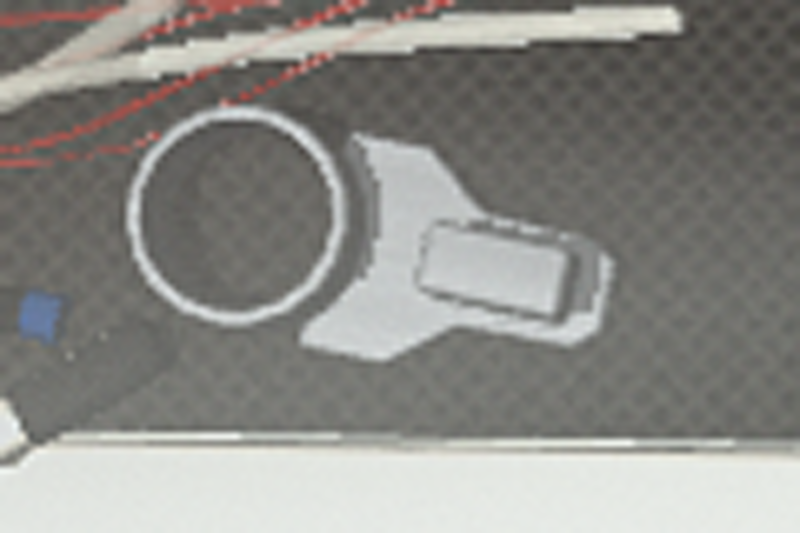

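The top view shows the pipe ring at (237,215) in the hollow, with the leaf's measured offset at (65.4, -0.1) mm. The dark band is the pipe's outer wall. There is plenty of time, so I'll nudge the freed leaf from behind for a sure, self-aligned contact, then hand in.

```bash
python3 - <<'E'
from rig import *
from h import *
u=np.array([.196,.981]); g=np.array([.433,-.2285]); A=att(np.arctan2(u[1],u[0]))
command_gripper(0); b=g-u*.045
movep([*b,.12],A); move_l([*b,.042],feed=.1,until_force=8)
print("push",move_l([*(g-u*.018),.042],feed=.015,until_force=6)); sleep(.4)
s=sense();print(s["position"],s["wrist_force"],(g-s["position"][:2])@u)
p=np.array(s["position"]); move_l(p-np.r_[u*.02,0],feed=.05); move_l(p-np.r_[u*.02,-.15],feed=.15); movep(p+[0,-.25,.2],A)
q,d=camera("top");c=camera_params("top");P=cloud(d,c,c["rotation"],c["position"]).reshape(-1,3)
for n,cc in(("small",(.433,-.23)),("bulge",(.4912,-.38)),("large",(.5139,-.5003))):
    B=P[(abs(P[:,0]-cc[0])<.03)&(abs(P[:,1]-cc[1])<.03)&(P[:,2]>.0355)&(P[:,2]<.045)]
    if len(B)<9: print(n,"hidden"); continue
    r=cv2.minAreaRect(B[:,:2].astype(np.float32)); a=np.radians(r[2] if r[1][0]>r[1][1] else r[2]+90); v=np.array([.4455,-.1642])-r[0]
    print(n,r[0],r[2],v@[np.cos(a),np.sin(a)],v@[-np.sin(a),np.cos(a)])
print(sense()["time_s"])
E
```

```text
push True
[ 0.42679701 -0.25681425  0.04160434] [ 1.02266976 -0.90071897  0.37044927] 0.02899207062606628
small (0.43271908164024353, -0.22868654131889343) 78.94719696044922 0.06574065074907064 -0.00018089909017943043
bulge (0.49132636189460754, -0.3799068033695221) 15.89509105682373 0.22000998406677122 -0.015002912228373322
large (0.5139744877815247, -0.5001991391181946) 7.621774196624756 0.3421126380943812 0.0233049312638541
19.5
```

```bash
python3 -c "
from rig import *
print(finish_job())"
```

```text
the job is handed in; nothing more can be done
None
```

I handed the job in at about 19.5 s: the small-hollow leaf lies flat with the pipe in its hollow (pipe axis measured at x = 65.7 mm, y = -0.2 mm), a 6 N push from behind did not move it, the other two leaves are where they were, and the hand-in call gave no pass/fail result.

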